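Find the rocking crock lid and seat it

ROBOT

A 7-joint arm with a two-finger parallel gripper is mounted at the origin on the work surface. World frame = base frame: x ahead of the robot, y to its left, z up, the work surface at z = 0. Lengths are in m, angles in rad, forces in N, time in s.
With the tool pointing down it reaches from about 0.35 to 0.9 m from the base axis. Payload 8.1 kg.
Tool frame: the origin (TCP) lies between the finger pads; the fingertips stand 25 mm ahead of it and the grasp point (between the pads) lies 6 mm ahead of it; z points along the fingers, y is the direction in which the jaws open and shut (so a half turn about z gives the same grasp; the last joint's range is limited). The gripper opens to 92 mm and grips with 3 to 60 N. Pads are 19 mm wide; open, the fingers measure 130 mm over their backs; the gripper's body (75 mm by 190 mm) begins 47 mm behind the grasp point.
Start: joints at [-1.295, 0.434, 0.025, 1.573, -0.012, 1.134, -0.075], TCP at [0.231, 0.581, 0.252] pointing down, gripper open.
Joint ranges: [-2.62, 2.62], [-0.44, 2.09], [-1.27, 1.32], [0.08, 2.57], [-1.32, 4.46], [0.12, 2], [-2.74, 2.74]. Speed limits (rad/s): [2.22, 2.22, 3.01, 3.01, 3.14, 3.14, 3.14].

INTERFACE

Orientations are given as a rotation vector (axis times angle).
In Python, from cell import * gives the robot as it stands.
- The arm moves only by the shell command python3 -m jog 'ROWS' [FORCE]. ROWS is JSON, one flat list of numbers, 5 for each row, row after row: the finger opening in mm, from 0 to 91.8, then the shift along the tool's x, y, z in units of 40 mm (1.0 is 40 mm), then the turn about the tool's z in units of 6 degrees (1.0 is 6 degrees). A call has 1 to 20 rows; each row shifts and turns the pose as measured when the row begins, along the tool's axes as they then stand; what a row does not reach is not made up. A row lasts 1/12 s, in which the tool goes at most 41.7 mm and 7.16 degrees, less where a joint would pass 70% of its speed; a pose out of reach is approached as far as the arm can. A call is refused whole if a number of a shift passes 1 or a number of a turn 1, either way. A call with a gripper value outside its range is refused whole. The fingers move at their own pace and stop on an object; FORCE is the grip in N (left out, the last holds). Time passes only in rows, so rows that do not move let the fingers close. It gives the time, the measured TCP pose, the force and the opening at its end, in the units of the state.
- observe(): the state, without advancing time (a new reading comes with each control period).
- get_image(name): name is "scene" or "side" or "wrist"; returns the picture (400x640x3 uint8, red, green, blue); there is no depth.
- camera_params(name): a dict with "intrinsics" (3x3 intrinsics, pixels), "xyz" and "orientation" of the camera in the world. Camera axes: x right, y down, z forward; pixel columns grow to the right and rows downward; lengths in m; the calibration is good to about 2 mm. A picture is of the moment at which its call begins: read the wrist's pose just before it. camera_params takes no time and is no camera call; for the wrist camera it gives the pose at the moment of the call.
- sign_off(): hands the job in, once; it reports no verdict.
The state is a dict: "clock": time; "joints": joint angles; "dq": joint speeds; "joint_efforts": joint torques, N m; "position": TCP position; "ee_rot": TCP orientation; "force": force on the tool from outside, world axes, zero at the start; "ft_torque": the same for the moment, N m; "width": opening from 0.0 (shut) to 1.0 (fully open).
Only numpy, scipy, OpenCV 4.12 (cv2) and the standard library are available. Lean on these libraries where they do the work, as an engineer would, in place of code of your own. Each camera call takes 0.05 s, during which the arm holds its last target. There are 200 camera calls.

TASK

One of the four lidded crocks on the cheese counter has a lid that is not home: it looks like the others but rocks when its edge is pressed. Press down near the edge of the lids, one after another, until you find the one that rocks under the fingertip, then press that lid straight down on its knob until it sits flush on its crock like the others. Only press: do not lift any lid or pull it aside, and leave the other things on the counter where they stand.

Things in the scene. Friction and masses are not known exactly. Their poses are not given: they have to be found in the camera images.
- crock_1: White stoneware crock 1, fixed, round, 120 mm outer diameter, wall 7 mm, 90 mm high to the flat rim. Origin: centre of its underside, on the counter; z up. Hidden in each crock, under the middle of its lid, stands a 24 mm wide push-in stem: pushed in in three crocks, standing proud in one (which one differs from run to run).
- lid_1: Loose wooden lid of crock_1, 200 to 310 g: disc 116 mm diameter, 8 mm thick; below it a 98 mm plug, 10 mm deep, loose in the mouth (4 mm all round); on top a central knob, 28 mm diameter, 14 mm high. Origin: on the axis at the disc's underside, so a seated lid is 90 mm above the crock's origin. z: disc axis, up. Seated lids do not give when pressed.
- lid_1_knob (a point): Middle of the flat top of lid_1's knob, 22 mm above the lid's origin. The loose lid balances level on its proud stem, 4 to 5 mm high; 1 to 2 N within 20 mm of the disc's edge tips it 0.08 to 0.13 rad until that edge meets the rim; let go, it levels. Pressed here straight down, the stem yields at about 12 N and stays where it is pushed.
- crock_2: White stoneware crock 2, fixed, round, 120 mm outer diameter, wall 7 mm, 90 mm high to the flat rim. Origin: centre of its underside, on the counter; z up. Hidden in each crock, under the middle of its lid, stands a 24 mm wide push-in stem: pushed in in three crocks, standing proud in one (which one differs from run to run).
- lid_2: Loose wooden lid of crock_2, 200 to 310 g: disc 116 mm diameter, 8 mm thick; below it a 98 mm plug, 10 mm deep, loose in the mouth (4 mm all round); on top a central knob, 28 mm diameter, 14 mm high. Origin: on the axis at the disc's underside, so a seated lid is 90 mm above the crock's origin. z: disc axis, up. Seated lids do not give when pressed.
- lid_2_knob (a point): Middle of the flat top of lid_2's knob, 22 mm above the lid's origin. The loose lid balances level on its proud stem, 4 to 5 mm high; 1 to 2 N within 20 mm of the disc's edge tips it 0.08 to 0.13 rad until that edge meets the rim; let go, it levels. Pressed here straight down, the stem yields at about 12 N and stays where it is pushed.
- crock_3: White stoneware crock 3, fixed, round, 120 mm outer diameter, wall 7 mm, 90 mm high to the flat rim. Origin: centre of its underside, on the counter; z up. Hidden in each crock, under the middle of its lid, stands a 24 mm wide push-in stem: pushed in in three crocks, standing proud in one (which one differs from run to run).
- lid_3: Loose wooden lid of crock_3, 200 to 310 g: disc 116 mm diameter, 8 mm thick; below it a 98 mm plug, 10 mm deep, loose in the mouth (4 mm all round); on top a central knob, 28 mm diameter, 14 mm high. Origin: on the axis at the disc's underside, so a seated lid is 90 mm above the crock's origin. z: disc axis, up. Seated lids do not give when pressed.
- lid_3_knob (a point): Middle of the flat top of lid_3's knob, 22 mm above the lid's origin. The loose lid balances level on its proud stem, 4 to 5 mm high; 1 to 2 N within 20 mm of the disc's edge tips it 0.08 to 0.13 rad until that edge meets the rim; let go, it levels. Pressed here straight down, the stem yields at about 12 N and stays where it is pushed.
- crock_4: White stoneware crock 4, fixed, round, 120 mm outer diameter, wall 7 mm, 90 mm high to the flat rim. Origin: centre of its underside, on the counter; z up. Hidden in each crock, under the middle of its lid, stands a 24 mm wide push-in stem: pushed in in three crocks, standing proud in one (which one differs from run to run).
- lid_4: Loose wooden lid of crock_4, 200 to 310 g: disc 116 mm diameter, 8 mm thick; below it a 98 mm plug, 10 mm deep, loose in the mouth (4 mm all round); on top a central knob, 28 mm diameter, 14 mm high. Origin: on the axis at the disc's underside, so a seated lid is 90 mm above the crock's origin. z: disc axis, up. Seated lids do not give when pressed.
- lid_4_knob (a point): Middle of the flat top of lid_4's knob, 22 mm above the lid's origin. The loose lid balances level on its proud stem, 4 to 5 mm high; 1 to 2 N within 20 mm of the disc's edge tips it 0.08 to 0.13 rad until that edge meets the rim; let go, it levels. Pressed here straight down, the stem yields at about 12 N and stays where it is pushed.
- honey_jar: Small honey jar, 42 mm diameter, 62 mm high, standing between the two middle crocks. Loose; leave it alone. Origin: centre of its underside.
- cheese_wheel: Small whole cheese with brown rind, 104 mm diameter, 45 mm high, beyond the crocks. Loose; leave it alone. Origin: centre of its underside.
- cheese_block: Pale cut piece of cheese, 50 x 110 x 42 mm, beyond the crocks. Loose; leave it alone. Origin: centre of its underside.
- cheese_dish: Blue dish, 100 mm diameter, with a small white cheese on it (one solid piece), 44 mm high, beyond the crocks. Loose; leave it alone. Origin: centre of its underside.
- spatula: Spatula with a dark handle lying flat near the robot on the left. Loose; leave it alone. Origin: on the counter, on the midline of its length.
- mustard_jar: Jar with black cap, 60 mm diameter, 85 mm high, beyond the left crock. Loose; leave it alone. Origin: centre of its underside.
- pepper_tin: Green tin, 60 mm diameter, 70 mm high, beyond the right crock. Loose; leave it alone. Origin: centre of its underside.
Things that resemble listed ones, but are neither listed nor needed, are in the scene too. Leave any red look-alike of the lid_1 alone.

How it is judged:
By the outcome, as a careful person would: the job done as asked, in the order asked, and still so for the second after the job is handed in, with the robot touching nothing.
It also fails if it takes over 51 s, if anything falls off the work surface, if the arm or the gripper's body presses on something with over 40 N, if the wrist force passes 120 N, or if a joint passes its speed limit or range.

## Working session

There is one attempt and no reset: what is moved stays moved. The work goes in short steps, Python scripts to look and compute and a shell command to move; the robot and the scene stay as the last step left them, time stands still between calls to the robot, and variables do not carry over. Pictures are saved under pics/ and viewed, about 8 in all and at most 12, crops included, and the job is handed in when it is done.

```bash
ls; mkdir -p pics; python3 - <<'E'
from cell import *
import cv2
s=observe();print(s)
for n in("scene","side"):
    cv2.imwrite(f"pics/{n}0.png",get_image(n)[...,::-1]);print(camera_params(n))
E
```

```text
pics
{'clock': 0.0, 'joints': array([-1.29462085,  0.43521462,  0.02494396,  1.57408086, -0.01161838,
        1.13400014, -0.07512046]), 'dq': array([-0.00055133,  0.0017691 ,  0.00095898, -0.00189262, -0.00045319,
       -0.00041824,  0.00016525]), 'joint_efforts': array([-1.05462186e-03, -6.67864251e+01,  9.84246768e-01, -3.14471734e+01,
       -6.06815284e-02,  4.24493209e-02,  1.44230276e-04]), 'position': array([0.23097041, 0.58025356, 0.25095607]), 'ee_rot': array([-5.91504700e-01, -3.08521923e+00,  2.43061711e-03]), 'force': array([ 0.48423582, -0.12772184,  0.16031702]), 'ft_torque': array([-0.03083674, -0.01952573,  0.01466048]), 'width': 0.997994218183876}
{'intrinsics': array([[406.70334252,   0.        , 323.84332112],
       [  0.        , 406.70334252, 197.52316431],
       [  0.        ,   0.        ,   1.        ]]), 'xyz': array([ 1.08432217, -0.5026369 ,  0.83896013]), 'orientation': array([-2.20458459, -0.86154705,  0.35514466])}
{'intrinsics': array([[415.7466539 ,   0.        , 315.18467649],
       [  0.        , 415.7466539 , 203.75994612],
       [  0.        ,   0.        ,   1.        ]]), 'xyz': array([ 0.12887611, -0.71751688,  0.92126444]), 'orientation': array([-2.26937124,  0.59455059, -0.2459102 ])}
```

View pics/scene0.png

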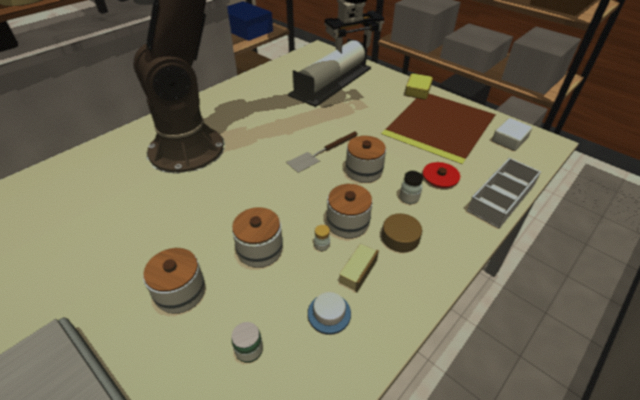

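View pics/side0.png

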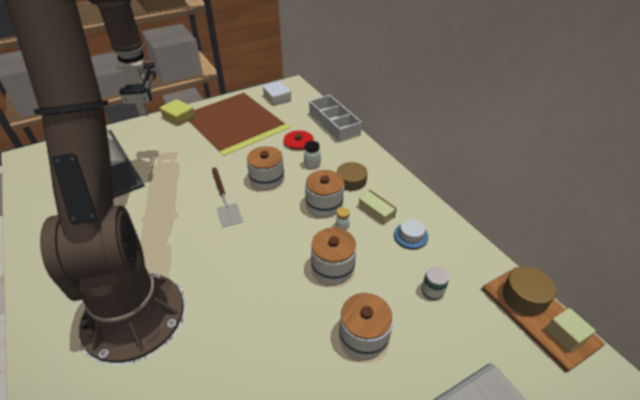

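The scene view shows four lids with knobs near (367,144), (350,195), (256,222) and (170,266). In the side view the knobs are near (265,154), (325,176), (334,240) and (367,312). I'll triangulate them with the knob height as a check.

```bash
cat > h.py <<'E'
from cell import *
import numpy as np, cv2
from scipy.spatial.transform import Rotation as R
def ray(p,uv):
    d=R.from_rotvec(p["orientation"]).as_matrix()@np.linalg.inv(p["intrinsics"])@[*uv,1]
    return np.array(p["xyz"]),d/np.linalg.norm(d)
def plane(p,uv,z):
    o,d=ray(p,uv);return o+d*(z-o[2])/d[2]
def tri(p1,a,p2,b):
    o1,d1=ray(p1,a);o2,d2=ray(p2,b)
    t=np.linalg.lstsq(np.c_[d1,-d2],o2-o1,rcond=None)[0]
    x,y=o1+d1*t[0],o2+d2*t[1];return (x+y)/2,np.linalg.norm(x-y)
def st():
    s=observe();Rm=R.from_rotvec(s["ee_rot"]).as_matrix();return s,Rm
def go(x,y,ztip):
    "remaining shift, tool axes in 40mm units; ztip = fingertip height"
    s,Rm=st();d=Rm.T@(np.array([x,y,ztip+.025])-s["position"])
    print("t%.2f"%s["clock"],"pos",s["position"].round(4),"F",s["force"].round(1),"units",(d/.04).round(2),"yaw tooly",np.degrees(np.arctan2(Rm[1,1],Rm[0,1])).round(1),"w",s["width"].round(3),"tilt",Rm[:,2].round(3))
E
python3 - <<'E'
from h import *
A=camera_params("scene");B=camera_params("side")
for a,b in zip([(367,144),(350,195),(256,222),(170,266)],[(265,154),(325,176),(334,240),(367,312)]):
    x,e=tri(A,a,B,b);print(x.round(4),round(e,4),plane(A,a,.112).round(3),plane(B,b,.112).round(3))
for a,b in [((322,231),(343,212)),((412,176),(312,147)),((402,226),(352,170))]:
    x,e=tri(A,a,B,b);print('other',x.round(3),round(e,3))
a=cv2.imread("pics/scene0.png");b=cv2.imread("pics/side0.png")
def crop(im,c): 
    return cv2.resize(im[c[1]-33:c[1]+33,c[0]-33:c[0]+33],(198,198)+() ,interpolation=cv2.INTER_CUBIC)
r1=np.hstack([crop(a,c) for c in[(367,150),(350,200),(256,230),(170,270)]])
r2=np.hstack([crop(b,c) for c in[(265,160),(325,185),(334,245),(367,315)]])
cv2.imwrite("pics/c.png",np.vstack([r1,r2]))
E
```

```text
[0.5146 0.3194 0.1048] 0.0026 [0.519 0.313 0.112] [0.511 0.308 0.112]
[0.6224 0.1124 0.1125] 0.0055 [0.624 0.109 0.112] [0.624 0.117 0.112]
[ 0.5154 -0.1162  0.1095] 0.0016 [ 0.518 -0.118  0.112] [ 0.514 -0.117  0.112]
[ 0.4724 -0.3296  0.1028] 0.0007 [ 0.48  -0.331  0.112] [ 0.469 -0.334  0.112]
other [0.621 0.006 0.056] 0.0
other [0.684 0.312 0.08 ] 0.008
other [0.757 0.167 0.046] 0.0
```

View pics/c.png

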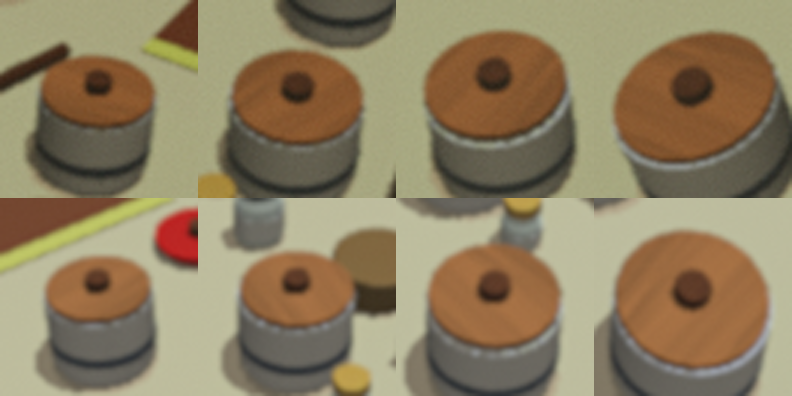

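```bash
python3 - <<'E'
from h import *
A=camera_params("scene");B=camera_params("side")
for a,b in zip([(366.7,143.7),(350.3,195),(255.7,220.7),(169.7,264.7)],[(264.7,153.3),(325,178.2),(333.7,240.2),(366.7,310.8)]):
    x,e=tri(A,a,B,b);print(x.round(4),round(e,4),plane(A,a,.112).round(3),plane(B,b,.112).round(3))
go(.515,.31,.2)
W=camera_params("wrist");s,Rm=st();print(Rm.round(3), (Rm.T@(W["xyz"]-s["position"])).round(3))
E
```

```text
[0.514 0.319 0.107] 0.0006 [0.518 0.314 0.112] [0.512 0.312 0.112]
[0.6213 0.1133 0.1073] 0.0007 [0.624 0.11  0.112] [0.618 0.108 0.112]
[ 0.5137 -0.1162  0.1112] 0.0009 [ 0.514 -0.116  0.112] [ 0.513 -0.117  0.112]
[ 0.472  -0.3288  0.1067] 0.0003 [ 0.476 -0.33   0.112] [ 0.47  -0.331  0.112]Traceback (most recent call last):
  File "<stdin>", line 5, in <module>
  File "h.py", line 18, in go
    print("t%.2f"%s["clock"],"pos",s["position"].round(4),"F",s["force"].round(1),"units",(d/.04).round(2),"yaw tooly",np.degrees(np.arctan2(Rm[1,1],Rm[0,1])).round(1),"w",s["width"].round(3),"tilt",Rm[:,2].round(3))
                                                                                                                                                                            ^^^^^^^^^^^^^^^^
AttributeError: 'float' object has no attribute 'round'
```

```bash
sed -i 's/np.degrees(np.arctan2(Rm\[1,1\],Rm\[0,1\])).round(1)/round(float(np.degrees(np.arctan2(Rm[1,1],Rm[0,1]))),1)/; s/s\["width"\].round(3)/round(float(s["width"]),3)/' h.py; python3 - <<'E'
from h import *
go(.515,.313,.2)
W=camera_params("wrist");s,Rm=st();print(Rm.round(3), (Rm.T@(W["xyz"]-s["position"])).round(3),(Rm.T@R.from_rotvec(W["orientation"]).as_matrix()).round(2))
E
```

```text
t0.10 pos [0.231  0.5803 0.251 ] F [-0.2  0.1  0.8] units [-9.07 -3.58  0.66] yaw tooly 68.3 w 1.0 tilt [-0.    -0.001 -1.   ]
[[-0.929  0.37  -0.   ]
 [ 0.37   0.929 -0.001]
 [-0.    -0.001 -1.   ]] [ 0.071  0.    -0.132] [[-0.   -0.96 -0.27]
 [ 1.   -0.   -0.  ]
 [ 0.   -0.27  0.96]]
```

```bash
python3 -m jog '[0,-0.9,-0.36,0,0, 0,-0.9,-0.36,0,0, 0,-0.9,-0.36,0,0, 0,-0.9,-0.36,0,0, 0,-0.9,-0.36,0,0, 0,-0.9,-0.36,0,0, 0,-0.9,-0.36,0,0, 0,-0.9,-0.36,0,0, 0,-0.9,-0.36,0,0, 0,0,0,0,0, 0,0,0,0,0]'; python3 - <<'E'
from h import *
go(.515,.313,.2)
W=camera_params("wrist");im=get_image("wrist");cv2.imwrite("pics/w1.png",im[...,::-1])
def px(P):
    c=R.from_rotvec(W["orientation"]).as_matrix().T@(np.array(P)-W["xyz"]);u=W["intrinsics"]@c;return (u/u[2])[:2].round(1)
print(px([.515,.313,.112]))
E
```

```text
clock: 1.02
position: [0.4913, 0.3295, 0.245]
ee_rot: [-0.58, -3.082, 0.013]
force: [-1.5, 1.1, -0.6]
width: 0.252
t1.02 pos [0.4913 0.3295 0.245 ] F [-1.5  1.1 -0.6] units [-0.7  -0.17  0.5 ] yaw tooly 68.7 w 0.252 tilt [-0.007 -0.007 -1.   ]
[315.3 223. ]
```

View pics/w1.png

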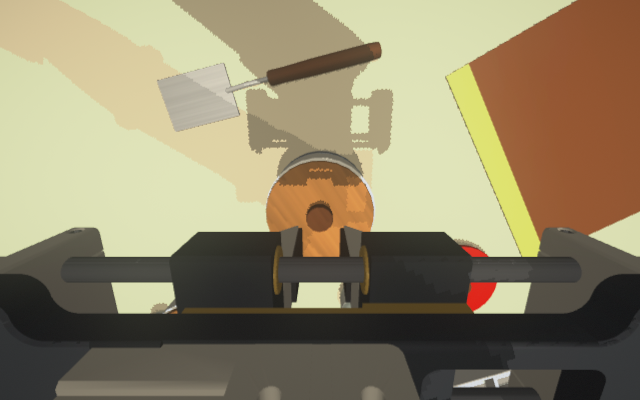

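Wrist view: lid 1's knob top is at about (319,217), close to the predicted (315,223).

```bash
cat >> h.py <<'E'
def knob(n):
    "wrist picture: knob top and disc by colour; print world estimates"
    W=camera_params("wrist");im=get_image("wrist");cv2.imwrite(f"pics/{n}.png",im[...,::-1])
    return W,im
E
python3 - <<'E'
from h import *
W=camera_params("wrist")
for uv in [(319,216),(319.5,217.5)]: print(plane(W,uv,.112).round(4))
print(plane(W,(267,211),.098).round(4),plane(W,(374,211),.098).round(4))
s,Rm=st();c=np.array(plane(W,(319,217),.112)); t=c+Rm[:,0]*.046
print(t.round(4)); go(t[0],t[1],.12)
E
```

```text
[0.51   0.3182 0.112 ]
[0.5117 0.3181 0.112 ]
[0.4892 0.2667 0.098 ] [0.5303 0.3726 0.098 ]
[0.4682 0.3345 0.1121]
t1.07 pos [0.4919 0.3286 0.245 ] F [ 0.4 -1.4  0.2] units [ 0.6  -0.05  2.5 ] yaw tooly 68.6 w 0.207 tilt [-0.006 -0.008 -1.   ]
```

```bash
python3 -m jog '[0,0.3,0,0.6,0, 0,0.3,0,0.6,0, 0,0,0,0.6,0, 0,0,0,0.4,0, 0,0,0,0,0, 0,0,0,0,0]'; python3 - <<'E'
from h import *
go(.4692,.336,.105)
E
```

```text
clock: 1.57
position: [0.4636, 0.3429, 0.1546]
ee_rot: [-0.569, -3.084, 0.01]
force: [-0.2, 0.6, 1.0]
width: 0.004
t1.57 pos [0.4636 0.3429 0.1546] F [-0.2  0.6  1. ] units [-0.2  -0.11  0.62] yaw tooly 69.1 w 0.004 tilt [-0.006 -0.005 -1.   ]
```

```bash
python3 -m jog '[0,-0.15,-0.1,0.3,0, 0,-0.05,0,0.3,0, 0,0,0,0,0, 0,0,0,0,0]'; python3 -m jog '[0,0,0,0.05,0, 0,0,0,0.05,0]'; python3 -m jog '[0,0,0,0.05,0, 0,0,0,0.05,0]';python3 -m jog '[0,0,0,0.05,0, 0,0,0,0.05,0]'; python3 - <<'E'
from h import *
go(.4692,.336,.098)
E
```

```text
clock: 1.9
position: [0.469, 0.3402, 0.1329]
ee_rot: [-0.563, -3.087, 0.004]
force: [0.2, -0.2, 0.4]
width: 0.004
clock: 2.07
position: [0.4694, 0.3413, 0.1303]
ee_rot: [-0.562, -3.088, 0.001]
force: [-0.5, 0.1, -0.0]
width: 0.004
clock: 2.23
position: [0.4697, 0.3421, 0.1271]
ee_rot: [-0.562, -3.089, -0.001]
force: [-0.6, -0.7, 0.7]
width: 0.005
clock: 2.4
position: [0.4698, 0.3423, 0.1232]
ee_rot: [-0.562, -3.09, -0.002]
force: [-4.2, -2.2, 24.6]
width: 0.002
t2.40 pos [0.4698 0.3423 0.1232] F [-4.2 -2.2 24.6] units [-0.04 -0.15  0.  ] yaw tooly 69.4 w 0.002 tilt [-0.001  0.002 -1.   ]
```

Contact is stiff near 0.098, but a fully tipped lid would end up at nearly the same height. I'll repeat with finer steps.

```bash
python3 -m jog '[0,0,0,-0.1,0, 0,0,0,-0.1,0]'; python3 -m jog '[0,0,0,0,0]'; for i in 1; do python3 -m jog '[0,0,0,0.04,0]';python3 -m jog '[0,0,0,0.04,0]';python3 -m jog '[0,0,0,0.04,0]';python3 -m jog '[0,0,0,0.04,0]';python3 -m jog '[0,0,0,0.04,0]';python3 -m jog '[0,0,0,0.04,0]'; done | grep -E 'posi|force'
```

```text
clock: 2.57
position: [0.4695, 0.3421, 0.1307]
ee_rot: [-0.562, -3.089, -0.001]
force: [0.3, -0.0, 0.5]
width: 0.006
clock: 2.65
position: [0.4699, 0.3422, 0.1314]
ee_rot: [-0.562, -3.089, -0.002]
force: [-0.3, 0.5, 0.5]
width: 0.005
position: [0.47, 0.3424, 0.1303]
force: [0.6, -0.3, -0.0]
position: [0.4701, 0.3424, 0.1287]
force: [0.3, 0.5, -0.3]
position: [0.4701, 0.3424, 0.1269]
force: [0.4, 0.6, 0.4]
position: [0.47, 0.3424, 0.125]
force: [0.4, 0.6, 1.1]
position: [0.47, 0.3423, 0.1231]
force: [-4.8, -4.3, 25.8]
position: [0.4701, 0.3424, 0.123]
force: [-10.8, -7.2, 40.8]
```

```bash
python3 -m jog '[0,0,0,-0.06,0, 0,0,0,0,0]'|grep -E 'posi|force'; python3 -m jog '[0,0,0,0.01,0]' |grep -E 'posi|force';python3 -m jog '[0,0,0,0.01,0]'|grep -E 'posi|force';python3 -m jog '[0,0,0,0.01,0]'|grep -E 'posi|force';python3 -m jog '[0,0,0,0.01,0]'|grep -E 'posi|force';python3 -m jog '[0,0,0,0.01,0]'|grep -E 'posi|force';python3 -m jog '[0,0,0,0.02,0]'|grep -E 'posi|force';python3 -m jog '[0,0,0,0.02,0]'|grep -E 'posi|force'
python3 - <<'E'
from h import *
im=get_image("side")[...,::-1]
a=cv2.imread("pics/side0.png")
f=lambda i:cv2.resize(i[130:200,225:305],(400,350),interpolation=cv2.INTER_CUBIC)
cv2.imwrite("pics/s1.png",np.hstack([f(a),f(im)]))
E
```

```text
position: [0.4703, 0.3424, 0.1262]
force: [0.3, 0.9, 0.2]
position: [0.4703, 0.3425, 0.1257]
force: [0.4, -0.1, -0.2]
position: [0.4702, 0.3424, 0.125]
force: [-0.4, 0.4, 0.9]
position: [0.4701, 0.3423, 0.1242]
force: [-0.4, 1.1, 0.6]
position: [0.4699, 0.3423, 0.1234]
force: [-0.4, 0.4, 3.2]
position: [0.47, 0.3423, 0.1233]
force: [-4.0, -2.8, 15.3]
position: [0.47, 0.3423, 0.1233]
force: [-4.0, -3.5, 17.7]
position: [0.4699, 0.3423, 0.1233]
force: [-3.3, -2.5, 13.1]
```

View pics/s1.png

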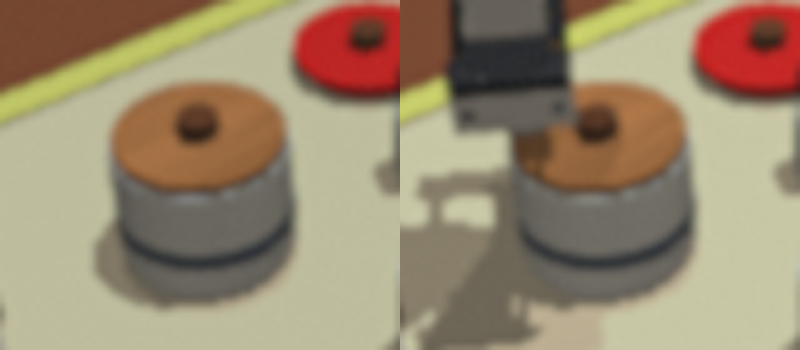

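The lid shows no change while pressed at 13–18 N, and contact is stiff at 98.3 mm, so lid 1 is seated. On to lid 2.

```bash
python3 -m jog '[0,0,0,-0.5,0, 0,0,0,-0.6,0, 0,0,0,0,0]'|grep posi; python3 - <<'E'
from h import *
s,Rm=st()
for c in [(.621,.113),(.514,-.116),(.472,-.329)]:
    t=np.array(c)+Rm[:2,0]*.046;print(t.round(3));go(*t,.13)
E
```

```text
position: [0.4692, 0.3415, 0.1674]
[0.578 0.129]
t4.20 pos [0.4692 0.3415 0.1674] F [1.5 0.5 0.8] units [-4.42 -4.01  0.3 ] yaw tooly 69.3 w 0.005 tilt [-0.003  0.    -1.   ]
[ 0.471 -0.1  ]
t4.20 pos [0.4692 0.3415 0.1674] F [1.5 0.5 0.8] units [ -3.93 -10.31   0.3 ] yaw tooly 69.3 w 0.005 tilt [-0.003  0.    -1.   ]
[ 0.429 -0.313]
t4.20 pos [0.4692 0.3415 0.1674] F [1.5 0.5 0.8] units [ -4.83 -15.66   0.31] yaw tooly 69.3 w 0.005 tilt [-0.003  0.    -1.   ]
```

```bash
python3 -m jog '[0,-0.74,-0.67,0,0, 0,-0.74,-0.67,0,0, 0,-0.74,-0.67,0,0, 0,-0.74,-0.67,0,0, 0,-0.74,-0.67,0,0, 0,-0.74,-0.67,0,0, 0,0,0,0,0, 0,0,0,0,0]'|grep posi; python3 - <<'E'
from h import *
s,Rm=st();t=np.array((.621,.113))+Rm[:2,0]*.046;go(*t,.107)
E
```

```text
position: [0.5828, 0.1235, 0.1639]
t4.87 pos [0.5828 0.1235 0.1639] F [-0.1  2.1 -0.1] units [0.16 0.08 0.8 ] yaw tooly 69.8 w 0.007 tilt [-0.003  0.003 -1.   ]
```

```bash
python3 -m jog '[0,0.16,0.08,0.35,0, 0,0,0,0.35,0, 0,0,0,0,0, 0,0,0,0,0]'|grep posi;  python3 - <<'E'
from h import *
s,Rm=st();t=np.array((.621,.113))+Rm[:2,0]*.046;go(*t,.103)
E
```

```text
position: [0.5774, 0.1288, 0.1342]
t5.20 pos [0.5774 0.1288 0.1342] F [-0.7  0.4  0.7] units [-0.01  0.01  0.16] yaw tooly 69.7 w 0.003 tilt [-0.003  0.002 -1.   ]
```

```bash
g(){ grep -E 'posi|force'; }; python3 -m jog '[0,0,0,0.08,0, 0,0,0,0.05,0]'|g; python3 -m jog '[0,0,0,0.03,0]' |g;python3 -m jog '[0,0,0,0.02,0]'|g;python3 -m jog '[0,0,0,0.02,0]'|g;python3 -m jog '[0,0,0,0.02,0]'|g;python3 -m jog '[0,0,0,0.02,0]'|g;python3 -m jog '[0,0,0,0.02,0]'|g;python3 -m jog '[0,0,0,0.02,0]'|g
```

```text
position: [0.5772, 0.1305, 0.1295]
force: [-0.0, -0.9, -0.9]
position: [0.5772, 0.1311, 0.1284]
force: [0.3, -0.6, 0.0]
position: [0.5773, 0.1315, 0.1278]
force: [0.1, 0.8, 0.1]
position: [0.5774, 0.1318, 0.1272]
force: [-0.2, 1.1, 0.5]
position: [0.5776, 0.1319, 0.1266]
force: [0.5, -0.7, -0.0]
position: [0.5777, 0.132, 0.126]
force: [-0.7, 0.1, 0.5]
position: [0.5778, 0.132, 0.1253]
force: [-0.3, 0.5, -0.9]
position: [0.5778, 0.132, 0.1245]
force: [0.1, 0.3, -0.2]
```

```bash
g(){ grep -E 'posi|force'; }; python3 -m jog '[0,0,0,0.02,0]' |g;python3 -m jog '[0,0,0,0.02,0]'|g;python3 -m jog '[0,0,0,0.02,0]'|g
python3 - <<'E'
from h import *
im=get_image("side")[...,::-1]
cv2.imwrite("pics/side2.png",im)
E
python3 -m jog '[0,0,0,-0.6,0, 0,0,0,-0.6,0, 0,0,0,0,0]'|g;  python3 - <<'E'
from h import *
s,Rm=st();t=np.array((.514,-.116))+Rm[:2,0]*.046;go(*t,.13)
E
```

```text
position: [0.5779, 0.1319, 0.1236]
force: [0.2, -0.5, -0.2]
position: [0.578, 0.1319, 0.1233]
force: [-4.6, -0.5, 15.4]
position: [0.578, 0.1319, 0.1233]
force: [-4.9, -1.4, 13.9]
position: [0.577, 0.1312, 0.172]
force: [1.0, 0.3, 0.1]
t6.50 pos [0.577  0.1312 0.172 ] F [1.  0.3 0.1] units [ 0.5  -6.35  0.41] yaw tooly 69.9 w 0.006 tilt [-0.003  0.004 -1.   ]
```

Lid 2 is seated: no force until stiff contact at 98.3 mm, then 15 N. Next is lid 3.

```bash
python3 -m jog '[0,0.07,-0.8,0,0, 0,0.07,-0.8,0,0, 0,0.07,-0.8,0,0, 0,0.07,-0.8,0,0, 0,0.07,-0.8,0,0, 0,0.07,-0.8,0,0, 0,0.07,-0.8,0,0, 0,0.07,-0.8,0,0, 0,0,0,0,0, 0,0,0,0,0]'|grep posi; python3 - <<'E'
from h import *
s,Rm=st();t=np.array((.514,-.116))+Rm[:2,0]*.046;go(*t,.107)
E
```

```text
position: [0.4643, -0.1088, 0.1694]
t7.33 pos [ 0.4643 -0.1088  0.1694] F [-0.3  0.6  0.3] units [-0.08  0.25  0.94] yaw tooly 70.1 w 0.005 tilt [ 0.003  0.007 -1.   ]
```

```bash
g(){ grep -E 'posi|force'; }; python3 -m jog '[0,-0.08,0.25,0.42,0, 0,0,0,0.42,0, 0,0,0,0,0, 0,0,0,0.05,0]'|g; python3 -m jog '[0,0,0,0.04,0]' |g;python3 -m jog '[0,0,0,0.03,0]'|g;python3 -m jog '[0,0,0,0.02,0]'|g;python3 -m jog '[0,0,0,0.02,0]'|g;python3 -m jog '[0,0,0,0.02,0]'|g;python3 -m jog '[0,0,0,0.02,0]'|g;python3 -m jog '[0,0,0,0.02,0]'|g; python3 - <<'E'
from h import *
s,Rm=st();t=np.array((.514,-.116))+Rm[:2,0]*.046;go(*t,.098)
E
```

```text
position: [0.4725, -0.0995, 0.1336]
force: [-0.3, -0.1, 0.2]
position: [0.4727, -0.0989, 0.132]
force: [0.2, 0.1, -0.0]
position: [0.473, -0.0984, 0.131]
force: [0.1, 0.1, 0.3]
position: [0.4734, -0.0981, 0.1305]
force: [-0.2, 0.6, -0.7]
position: [0.4737, -0.098, 0.1301]
force: [0.1, -0.6, 0.2]
position: [0.474, -0.0979, 0.1296]
force: [0.2, 0.1, 0.5]
position: [0.4741, -0.0979, 0.129]
force: [0.4, -0.8, -0.1]
position: [0.4743, -0.0979, 0.1284]
force: [0.3, 0.4, -0.3]
t8.25 pos [ 0.4743 -0.0979  0.1284] F [ 0.3  0.4 -0.3] units [ 0.06 -0.09  0.13] yaw tooly 70.2 w 0.007 tilt [ 0.008  0.007 -1.   ]
```

```bash
g(){ grep -E 'posi|force'; }; python3 -m jog '[0,0.02,0,0.02,0]' |g;python3 -m jog '[0,0,0,0.02,0]'|g;python3 -m jog '[0,0,0,0.02,0]'|g;python3 -m jog '[0,0,0,0.02,0]'|g;python3 -m jog '[0,0,0,0.02,0]'|g;python3 -m jog '[0,0,0,0.02,0]'|g;python3 -m jog '[0,0,0,0.02,0]'|g
```

```text
position: [0.4738, -0.0978, 0.1277]
force: [0.1, -0.1, 1.7]
position: [0.4736, -0.0977, 0.1269]
force: [-2.2, 0.6, 2.0]
position: [0.4733, -0.0975, 0.1261]
force: [-1.4, 1.0, 2.9]
position: [0.4729, -0.0974, 0.1252]
force: [-2.3, 1.2, 5.9]
position: [0.473, -0.0973, 0.1248]
force: [-4.3, 0.4, 17.7]
position: [0.4731, -0.0973, 0.1246]
force: [-5.0, 0.2, 17.5]
position: [0.4731, -0.0974, 0.1246]
force: [-6.0, 1.2, 16.2]
```

Lid 3 gives: first contact is at 102.7 mm with 1.7–3 N, and it stops at 99.6 mm. I'll photograph it pressed and released, and locate its knob.

```bash
cat > t.py <<'E'
from h import *
E
python3 - <<'E'
from h import *
cv2.imwrite("pics/side3p.png",get_image("side")[...,::-1])
E
python3 -m jog '[0,0,0,-0.5,0, 0,0,0,-0.6,0, 0,0.4,0,-0.6,0, 0,0.4,0,-0.6,0, 0,0,0,0,0, 0,0,0,0,0]'
python3 - <<'E'
from h import *
W=camera_params("wrist");w=get_image("wrist")[...,::-1];b=get_image("side")[...,::-1];a=cv2.imread("pics/side3p.png")
f=lambda i:cv2.resize(i[205:285,290:380],(400,300),interpolation=cv2.INTER_CUBIC)
c=cv2.resize(w[100:250,220:420],(800,600)[:1]+(300,)) if 0 else w[60:360]
np.save("W.npy",W,allow_pickle=True)
o=np.zeros((600,800,3),np.uint8);o[:300]=np.hstack([f(a),f(b)]);o[300:,:640]=c
cv2.imwrite("pics/l3.png",o)
u=W["intrinsics"]@(R.from_rotvec(W["orientation"]).as_matrix().T@(np.array([.514,-.116,.1165])-W["xyz"]));print(u[:2]/u[2])
E
```

```text
clock: 9.38
position: [0.4416, -0.0877, 0.2196]
ee_rot: [0.541, 3.087, 0.013]
force: [0.2, -0.0, -0.4]
width: 0.006
[317.62287994 281.00188341]
```

View pics/l3.png

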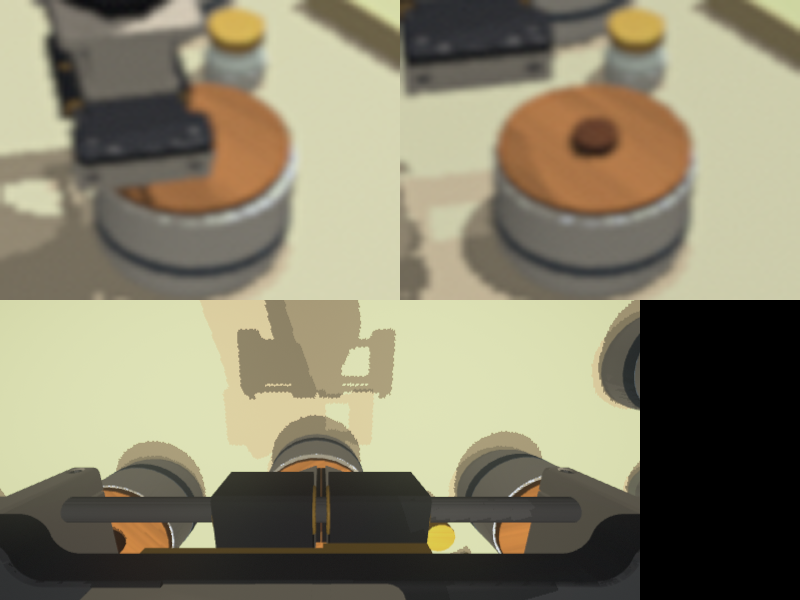

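In the pressed view (left) the lid's right edge is raised; released (right) it is level again, so lid 3 rocks. I'll take one wrist view to centre on its knob.

```bash
python3 -m jog '[0,-0.6,0.05,-0.3,0, 0,-0.7,0,-0.3,0, 0,0,0,0,0, 0,0,0,0,0]'|grep posi
python3 - <<'E'
from h import *
go(.514,-.116,.2)
W=camera_params("wrist");w=get_image("wrist")[...,::-1]
cv2.imwrite("pics/k3.png",cv2.resize(w[130:280,220:420],(800,600),interpolation=cv2.INTER_CUBIC))
E
```

```text
position: [0.4912, -0.1045, 0.239]
t9.82 pos [ 0.4912 -0.1045  0.239 ] F [-0.4  0.3 -0.9] units [-0.63 -0.08  0.35] yaw tooly 70.1 w 0.005 tilt [-0.     0.007 -1.   ]
```

View pics/k3.png

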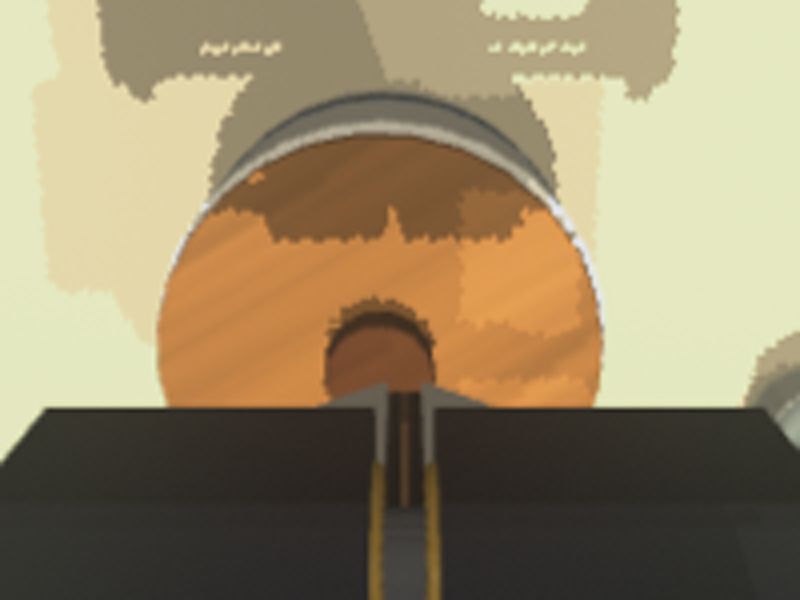

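```bash
python3 - <<'E'
from h import *
W=camera_params("wrist");s,Rm=st()
k=plane(W,(315,225),.1165);e=plane(W,(315,130+135/4),.1025)
print(k.round(4),(e-Rm[:,0]*.058).round(4))
l,r=plane(W,(220+158/4,130+340/4),.1025),plane(W,(220+602/4,130+340/4),.1025);print(((l+r)/2).round(4),np.linalg.norm(l-r))
go(k[0],k[1],.135)
E
```

```text
[ 0.5146 -0.1181  0.1165] [ 0.5144 -0.1178  0.1024]
[ 0.5093 -0.1162  0.1025] 0.11378110047586194
t9.87 pos [ 0.4914 -0.1045  0.239 ] F [ 1.  -0.4 -0.3] units [-0.66 -0.13  1.97] yaw tooly 70.1 w 0.005 tilt [ 0.     0.007 -1.   ]
```

Two estimates put the knob at (0.514, -0.118), which agrees with the triangulation. I'll hover above it.

```bash
python3 -m jog '[0,-0.3,-0.07,0.5,0, 0,-0.3,-0.06,0.5,0, 0,0,0,0.4,0, 0,0,0,0,0, 0,0,0,0,0]'|grep posi
python3 - <<'E'
from h import *
go(.514,-.118,.1185)
E
```

```text
position: [0.5102, -0.1169, 0.1773]
t10.28 pos [ 0.5102 -0.1169  0.1773] F [0.1 0.6 0.1] units [-0.11  0.    0.84] yaw tooly 70.1 w 0.007 tilt [-0.005  0.008 -1.   ]
```

```bash
g(){ grep -E 'posi|force'; }; python3 -m jog '[0,-0.06,0,0.3,0, 0,-0.05,0,0.25,0, 0,0,0,0.1,0, 0,0,0,0,0, 0,0,0,0,0]'|g
python3 - <<'E'
from h import *
go(.514,-.118,.1165)
E
```

```text
position: [0.5132, -0.1175, 0.1519]
force: [-0.8, 0.7, -0.5]
t10.70 pos [ 0.5132 -0.1175  0.1519] F [-0.8  0.7 -0.5] units [-0.02 -0.01  0.26] yaw tooly 70.1 w 0.004 tilt [-0.005  0.008 -1.   ]
```

```bash
g(){ grep -E 'posi|force'; }; python3 -m jog '[0,0,0,0.1,0, 0,0,0,0.07,0, 0,0,0,0.03,0]'|g; python3 -m jog '[0,0,0,0.03,0, 0,0,0,0.03,0]' |g;python3 -m jog '[0,0,0,0.03,0, 0,0,0,0.03,0]' |g;python3 -m jog '[0,0,0,0.03,0, 0,0,0,0.03,0]' |g;python3 -m jog '[0,0,0,0.03,0, 0,0,0,0.03,0]' |g; python3 - <<'E'
from h import *
go(.514,-.118,.112)
E
```

```text
position: [0.5138, -0.1174, 0.145]
force: [-0.9, 0.9, -0.0]
position: [0.514, -0.1174, 0.1426]
force: [-0.3, 1.1, 0.5]
position: [0.5143, -0.1175, 0.1407]
force: [-3.0, 0.3, 8.4]
position: [0.5144, -0.1175, 0.1394]
force: [-4.3, 0.7, 9.6]
position: [0.5144, -0.1175, 0.1381]
force: [-3.0, -0.3, 9.4]
t11.62 pos [ 0.5144 -0.1175  0.1381] F [-3.  -0.3  9.4] units [ 0.01 -0.02  0.03] yaw tooly 70.1 w 0.004 tilt [-0.     0.009 -1.   ]
```

```bash
g(){ grep -E 'posi|force'; }; python3 -m jog '[0,0,0,0.03,0, 0,0,0,0.03,0]' |g;python3 -m jog '[0,0,0,0.03,0, 0,0,0,0.03,0]' |g;python3 -m jog '[0,0,0,0.04,0, 0,0,0,0.05,0]' |g;python3 -m jog '[0,0,0,0.05,0, 0,0,0,0.05,0]' |g
```

```text
position: [0.5143, -0.1175, 0.1372]
force: [-6.3, 0.3, 22.1]
position: [0.5142, -0.1175, 0.1372]
force: [-5.1, 0.9, 17.0]
position: [0.5142, -0.1175, 0.1371]
force: [-12.2, 2.1, 34.2]
position: [0.5142, -0.1176, 0.1372]
force: [-9.2, 1.5, 27.1]
```

The lid bottoms out stiffly with the knob top at 112.2 mm (34 N), which matches seated. I'll retract and check.

```bash
python3 -m jog '[0,0,0,-0.3,0, 0,0,0,-0.6,0, 0,0,0,-0.8,0, 0,0.5,0.0,-0.8,0, 0,0.6,0,-0.6,0, 0,0.6,0,0,0, 0,0.6,0,0,0, 0,0,0,0,0, 0,0,0,0,0]'
python3 - <<'E'
from h import *
b=get_image("side")[...,::-1];a=get_image("scene")[...,::-1]
o=np.zeros((600,800,3),np.uint8)
f=lambda i,u,v:cv2.resize(i[v:v+75,u:u+100],(400,300),interpolation=cv2.INTER_CUBIC)
a0=cv2.imread("pics/scene0.png");b0=cv2.imread("pics/side0.png")
o[:]=np.vstack([np.hstack([f(b0,285,207),f(b,285,207)]),np.hstack([f(a0,206,195),f(a,206,195)])])
cv2.imwrite("pics/end.png",o)
cv2.imwrite("pics/endside.png",b)
E
```

```text
clock: 13.03
position: [0.4244, -0.0872, 0.2686]
ee_rot: [0.545, 3.088, 0.021]
force: [0.1, 1.0, 0.3]
width: 0.006
```

View pics/end.png

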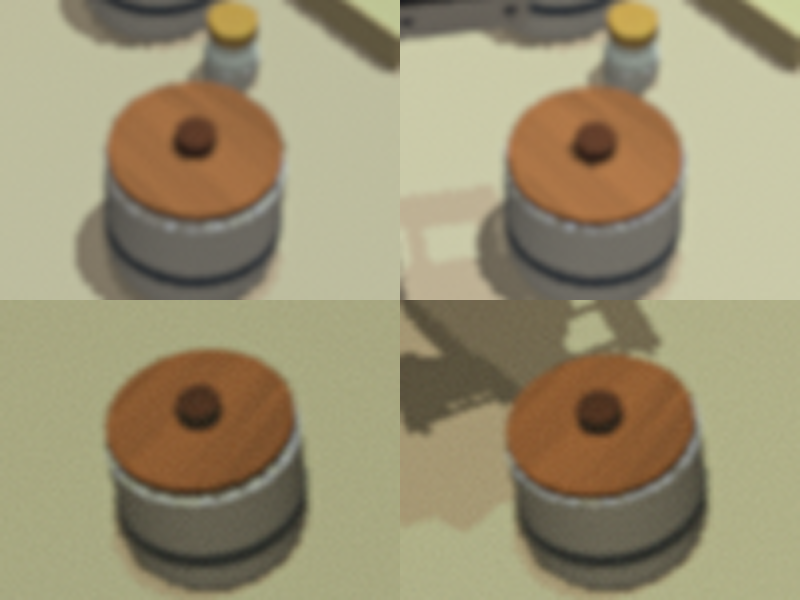

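View pics/endside.png

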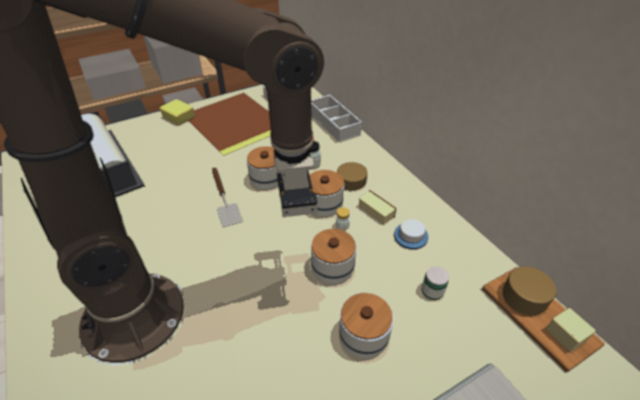

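In both views lid 3 now sits lower than before (about 1 pixel, or 4–5 mm) and level. Nothing else has moved and the arm is clear, so I'll hand in.

```bash
python3 -c "
from cell import *
print(sign_off())"
```

```text
the job is handed in; nothing more can be done
None
```

I found the loose lid and pressed it home, and handed the job in at about 13 s of the 51 s allowed. I numbered the crocks from the robot's left, and the loose lid was on the third, at about (0.514, −0.118).

- **Finding it:** I pressed the lids one after another with closed fingertips, about 46–48 mm from the centre. The first two were stiff at the seated height of 98.3 mm. The third gave from 102.7 to 99.6 mm under 2–6 N, its far edge rose, and it levelled when released. I did not test the fourth.
- **Pressing it home:** I pressed straight down on its knob. The stem yielded at about 9 N on the sensor, less than the stated 12 N. The lid then stopped hard with the knob top at 112.2 mm under 34 N, against 112 mm for a seated lid.
- **Last checks:** In both fixed cameras the lid sits lower and level. The other items I could see had not moved, and the arm was clear. In the last picture the arm hid the mustard jar and the red lid look-alike, and I did not press the edge of the third lid again.
- **Force:** The vertical force peaked at about 41 N (42–43 N with the sideways part) on the first lid. That was the fingertips pressing, not the arm or the gripper's body, and well below the 120 N wrist limit.

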